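Reset tripped breakers by feel and lock out the dead one

ROBOT

A 6-joint arm with a two-finger parallel gripper is mounted at the origin on the work surface. World frame = base frame: x ahead of the robot, y to its left, z up, the work surface at z = 0. Lengths are in mm, angles in rad, forces in N, time in s.
With the tool pointing down it reaches from about 275 to 975 mm from the base axis. Payload 8.4 kg.
Tool frame: the origin (TCP) lies at the very end of the fingers, on their centre line; the grasp point (between the pads) lies 19 mm behind it; z points along the fingers, y is the direction in which the jaws open and shut (so a half turn about z gives the same grasp; the last joint's range is limited). The gripper opens to 92 mm and grips with 3 to 60 N. Pads are 20 mm wide; open, the fingers measure 128 mm over their backs; the gripper's body (75 mm by 189 mm) begins 69 mm behind the grasp point.
Start: joints at [1.335, 0.353, 1.633, -0, 1.155, -0.002], TCP at [144.796, 607.998, 214.583] pointing down, gripper open.
Joint ranges: [-2.63, 2.63], [-0.92, 2.1], [0.06, 2.66], [-1.3, 4.44], [0, 2.69], [-3.02, 3.02]. Speed limits (rad/s): [2.22, 2.22, 2.79, 3.14, 3.14, 3.14].

INTERFACE

Orientations are given as a rotation vector (axis times angle).
In Python, from workcell import robot gives the robot as it stands.
- The arm moves only by the tool drive_tool, never from a script. Its argument "motion" is a list of rows, each a list of 7 numbers: the shift along the world's x, y, z in mm, then the turn, a rotation vector about the world's x, y, z in degrees, then the finger opening in mm, from 0 to 91.9. A call has 1 to 8 rows; each row shifts and turns the commanded pose from where the row before left it; what a row does not reach is not made up. A row lasts 1/8 s, in which the tool goes at most 62.5 mm and 10.7 degrees, less where a joint would pass 70% of its speed; a pose out of reach is approached as far as the arm can. A call with a gripper value outside its range is refused whole. The fingers move at their own pace and stop on an object; "newtons" is the grip in N (left out, the last holds). Time passes only in rows, so rows that do not move let the fingers close. It gives the time, the measured TCP pose, the force and the opening at its end, in the units of the state.
- robot.get_state(): the state, without advancing time (a new reading comes with each control period).
- robot.camera(name): name is "scene" or "top" or "wrist"; returns a dict with "img" (384x512x3 uint8, red, green, blue), "depth" (384x512 float32, mm along the optical axis (not along the pixel's ray), 0 where there is no reading), "fx", "fy", "cx", "cy" (pixels), "k1" (the pictures are not rectified: a ray, as slopes to the right and down, at radius r is drawn at 1 + k1 r^2 times it, then the intrinsics apply), "T" (4x4, takes a point from camera to world coordinates). Camera axes: x right, y down, z forward; pixel columns grow to the right and rows downward; lengths in mm; the calibration is good to about 2 mm. A picture is of the moment at which its call begins.
- robot.hand_in(): hands the job in, once; it reports no verdict.
The state is a dict: "t": time; "qpos": joint angles; "joint_velocities": joint speeds; "joint_torque": joint torques, N m; "position": TCP position; "tool_rot": TCP orientation; "ft_force": force on the tool from outside, world axes, zero at the start; "wrist_torque": the same for the moment, N m; "width": finger opening in mm.
Only numpy, scipy, OpenCV 4.12 (cv2) and the standard library are available. Lean on these libraries where they do the work, as an engineer would, in place of code of your own. Each camera call takes 0.05 s, during which the arm holds its last target.

TASK

The three push-to-reset breakers on top of the power distribution unit have tripped, and one of them has lost its snap. Press each one slowly until you feel it snap over and stay in; never push with more than 18 N. Leave out the one that stays soft and springs back, and once the other two are in, put the lock-out cap over it, mouth down and resting flat on the unit's panel, without disturbing anything else on the bench.

Things in the scene. Friction and masses are not known exactly. Their poses are not given: they have to be found in the camera images.
- unit: Fixed power distribution unit: grey metal case 160 (x) x 300 (y) x 75 mm high with flat bare-metal top panel. Origin: centre of underside, on the bench; z up, x away from the robot. Near half of top: three like breakers in a row along y, 60 mm apart (x -35; y +60, 0, -60 mm). Far half: two black fuse caps 16 mm across, 12 high (x 35, y +-45 mm), a low rocker switch (y -115): leave alone.
- button_left_top (a point): Centre of the top face of the left breaker's black button (at y = +60 mm of the unit), 13 mm across, standing up out of a bevelled steel nut 24 mm across and 5 mm high on the panel. Out (tripped), the top is 20.5 mm above the panel; in, it is 6 to 12.5 mm lower, still proud of the nut. That depth differs from breaker to breaker and is not known beforehand.
- button_mid_top (a point): As the left one, middle breaker. Feel of a sound breaker: force rises to a peak of about 5 to 6 N some 1 to 7 mm down, then gives way to nearly nothing within 4 mm; past this breakover the button is drawn in by itself and stays. A hard stop follows 1 to 2 mm on, where force climbs steeply. Let go before breakover, it comes back out.
- button_right_top (a point): As the left one, right breaker (y = -60 mm of the unit). Feel of a soft breaker: only 1 to 2 N all the way down, no peak and no drop, then a hard stop after 4 to 8.5 mm, where force climbs steeply; let go, it comes back out. Which of the three is soft differs each time.
- cap_center (a point): Loose lock-out cap, mouth down on the bench, 40 g: grey plastic cup 36 mm across, 28 high, mouth 28 mm across and 24 deep, goes over nut and button until its rim rests on the panel. On top an upright fin to grip: 12 mm thick (cap's y), 26 long (x), 20 high, its middle 14 mm above this point. Point: on the axis, half-way up the total 48 mm; z up.
- vial_center (a point): Bystander, leave alone: small amber glass vial with black screw top, standing, 23 mm across, 46 mm high; point half-way up
- spacer_center (a point): Bystander, leave alone: plain steel spacer ring lying flat, 34 mm across, 10 mm high; its centre
- carrier_center (a point): Bystander, leave alone: flat aluminium slide carrier with rows of holes, 86 x 128 x 10 mm; its centre
There are look-alikes about, which are no part of the job. Of the things shaped like the part that bears cap_center, the grey one is meant.

How it is judged:
By the outcome, as a careful person would: the job done as asked, in the order asked, and still so for the second after the job is handed in, with the robot touching nothing.
It also fails if it takes over 72 s, if anything falls off the work surface, if the arm or the gripper's body presses on something with over 40 N, if the wrist force passes 120 N, or if a joint passes its speed limit or range.

## Working session

There is one attempt and no reset: what is moved stays moved. The work goes in short steps, Python scripts to look and compute and a tool call to move; the robot and the scene stay as the last step left them, time stands still between calls to the robot, and variables do not carry over. Pictures are saved under pics/ and viewed, and the job is handed in when it is done.

Besides the shell and the picture viewer there is one more tool, called after "Call:" by a JSON object that holds its "fn" and its "kwargs". drive_tool: Moves the arm, as the interface text tells. Its arguments: {"type":"object","properties":{"motion":{"type":"array"},"newtons":{"type":"number"}},"required":["motion"]}

```bash
ls; mkdir -p pics
cat > h.py <<'E'
import numpy as np, cv2
from workcell import robot
def shot(n,f):
    c=robot.camera(n); cv2.imwrite(f'pics/{f}.png',c['img'][:,:,::-1]); np.save(f'pics/{f}.npy',c,allow_pickle=True); return c
def load(f): return np.load(f'pics/{f}.npy',allow_pickle=True).item()
def ray(c,u,v):
    K=np.array([[c['fx'],0,c['cx']],[0,c['fy'],c['cy']],[0,0,1.]])
    p=cv2.undistortPoints(np.array([[[u,v]]],float),K,np.array([c['k1'],0,0,0,0.]))[0,0]
    return np.array([p[0],p[1],1.])
def px(c,u,v,z=None):
    r=ray(c,u,v);T=np.array(c['T'])
    if z is None:
        d=c['depth'][int(round(v)),int(round(u))]; return T[:3,:3]@(r*d)+T[:3,3]
    w=T[:3,:3]@r; o=T[:3,3]; return o+w*(z-o[2])/w[2]
def proj(c,P):
    T=np.array(c['T']); q=T[:3,:3].T@(np.array(P)-T[:3,3]); a=q[:2]/q[2]; a=a*(1+c['k1']*(a@a)); return a[0]*c['fx']+c['cx'],a[1]*c['fy']+c['cy']
E
python3 - <<'E'
from h import *
np.set_printoptions(precision=3,suppress=True)
s=robot.get_state(); print(s)
for n in ['scene','top','wrist']:
    c=shot(n,n+'0'); print(n,c['fx'],c['cx'],c['cy'],c['k1'],np.array(c['T']))
E
```

```text
pics
{'t': 0.0, 'qpos': array([ 1.335,  0.354,  1.634,  0.   ,  1.155, -0.002]), 'joint_velocities': array([ 0.002, -0.001, -0.001,  0.   ,  0.001, -0.001]), 'joint_torque': array([ -0.002, -59.385, -33.421,   0.069,   0.024,  -0.   ]), 'position': array([144.7  , 607.518, 213.886]), 'tool_rot': array([-0.366, -3.12 ,  0.002]), 'ft_force': array([-0.836, -0.559, -0.015]), 'wrist_torque': array([-0.02 , -0.009,  0.001]), 'width': 91.92410585854779}
scene 390.21713877845804 255.64265287400116 190.64580516375375 -0.1347743865096041 [[   0.789    0.426   -0.443 1002.008]
 [   0.614   -0.55     0.566 -603.349]
 [  -0.002   -0.718   -0.696  827.31 ]
 [   0.       0.       0.       1.   ]]
top 358.43692967873295 252.19878367188107 190.09060893957812 -0.025936768110589568 [[  -0.023   -0.98     0.195  338.387]
 [  -1.       0.026    0.011    3.701]
 [  -0.016   -0.195   -0.981 1128.261]
 [   0.       0.       0.       1.   ]]
wrist 269.6606029442172 253.54371211837656 193.97871326881187 -0.04448609612562954 [[  0.231   0.946   0.228  81.807]
 [  0.973  -0.224  -0.056 621.546]
 [ -0.002   0.235  -0.972 382.806]
 [  0.      0.      0.      1.   ]]
```

View pics/top0.png

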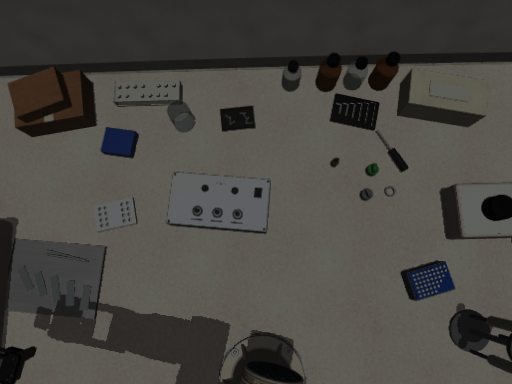

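View pics/scene0.png

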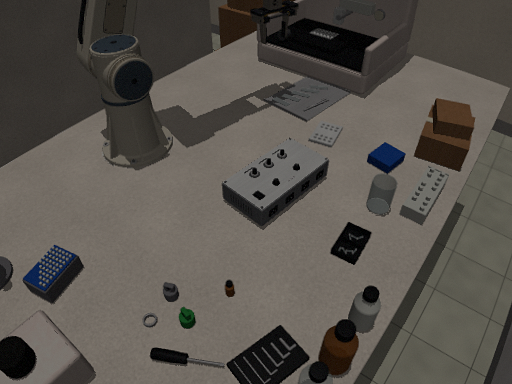

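View pics/wrist0.png

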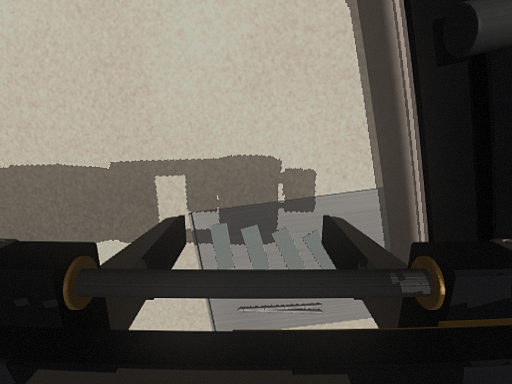

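The top view shows the unit around (219,202), with its breakers at about (197,211), (217,212) and (237,214). The grey cap is near (366,194), the green look-alike at (372,169), the ring at (390,191) and the vial at (335,162). I'll enlarge both areas.

Run:
```python
from h import *
c=load('top0');im=c['img'][:,:,::-1]
a=cv2.resize(im[165:240,160:280],None,fx=6,fy=6,interpolation=cv2.INTER_CUBIC)
b=cv2.resize(im[150:210,320:410],None,fx=8,fy=8,interpolation=cv2.INTER_CUBIC)
cv2.imwrite('pics/ta.png',cv2.convertScaleAbs(a,alpha=1.5));cv2.imwrite('pics/tb.png',cv2.convertScaleAbs(b,alpha=1.8))
for u,v in [(197,211),(217,212),(237,214),(366,194),(335,162),(390,191),(372,169),(180,195),(260,205)]: print(u,v,px(c,u,v).round(1), px(c,u,v,75).round(1))
```

```text
197 211 [486.1 177.7  96.3] [489.1 181.3  75. ]
217 212 [481.7 119.4  96. ] [484.7 121.7  75. ]
237 214 [474.   61.1  98.9] [477.2  62.4  75. ]
366 194 [ 533.9 -334.6   38.6] [ 527.3 -323.2   75. ]
335 162 [ 635.7 -243.6   48.8] [ 628.5 -237.6   75. ]
390 191 [ 5.485e+02 -4.242e+02  1.000e-01] [ 534.5 -395.7   75. ]
372 169 [ 611.6 -358.5   43.3] [ 603.6 -347.9   75. ]
180 195 [539.5 233.5  71.7] [538.8 232.8  75. ]
260 205 [502.6  -6.3  73.8] [502.4  -6.3  75. ]
```

View pics/ta.png

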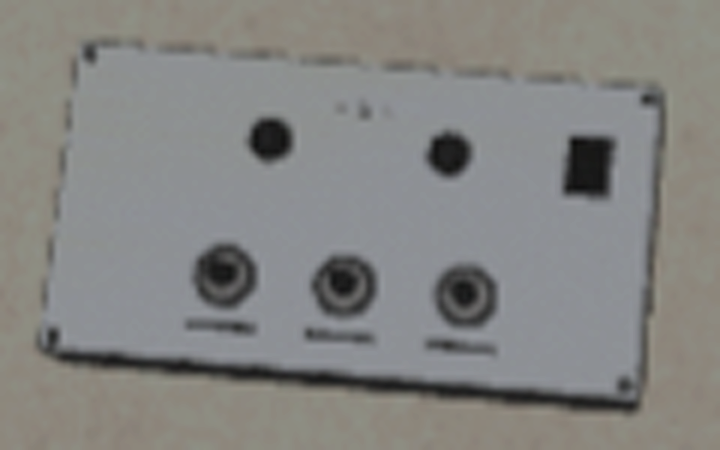

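View pics/tb.png

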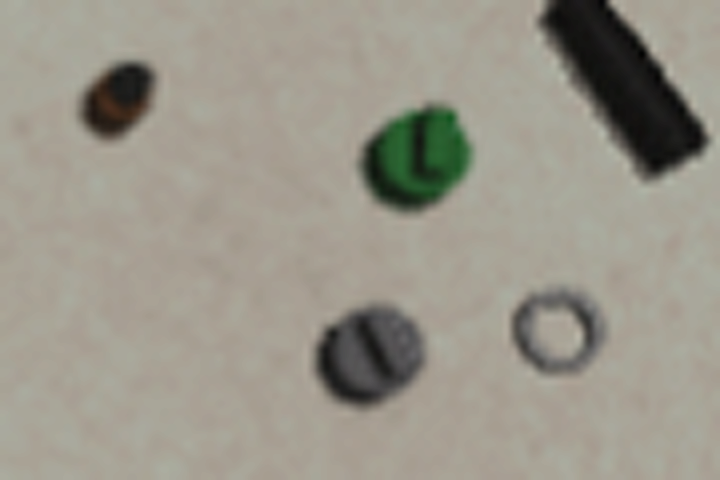

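Run:
```python
from h import *
c=load('top0')
f=lambda x,y,z:px(c,160+(x+.5)/6-.5,165+(y+.5)/6-.5,z)
co=[f(*p,75) for p in [(82,45),(658,88),(43,350),(635,398)]]
for p in co: print('corner',p.round(1))
print('centre',np.mean(co,0).round(1))
for a,b in [(0,1),(2,3)]:
    d=co[a]-co[b]; print(np.degrees(np.arctan2(-d[0],d[1])),np.linalg.norm(d))
B=[f(*p,95.5) for p in [(222,271),(344,281),(464,292)]]
N=[f(*p,80) for p in [(225,275),(345,286),(466,296)]]
F=[f(*p,87) for p in [(270,139),(449,154)]]
for p in B+N+F: print(p.round(1))
d=B[0]-B[2]; print(np.degrees(np.arctan2(-d[0],d[1])))
d=F[0]-F[1]; print(np.degrees(np.arctan2(-d[0],d[1])))
g=lambda x,y,z:px(c,320+(x+.5)/8-.5,150+(y+.5)/8-.5,z)
print('fin ends',g(363,322,48),g(388,372,48), g(375,347,48)); print('rim', g(363,355,0), 'cuptop',g(374,352,28))
```

```text
corner [610.3 254.6  75. ]
corner [580.1 -36.3  75. ]
corner [455.8 270.9  75. ]
corner [425.2 -20.1  75. ]
centre [517.8 117.3  75. ]
-5.931318001341203 292.49209996877823
-5.998203334087999 292.5810062814291
[489.9 179.   95.5]
[483.5 119.7  95.5]
[476.7  61.5  95.5]
[490.2 180.2  80. ]
[483.2 120.9  80. ]
[476.8  61.4  80. ]
[556.6 157.1  87. ]
[546.7  68.4  87. ]
-6.413007158203542
-6.380818173363036
fin ends [ 545.28450595 -329.46979694   48.        ] [ 525.59769419 -337.37720391   48.        ] [ 535.42924388 -333.23817684   48.        ]
rim [ 541.06490932 -343.14199904    0.        ] cuptop [ 537.10879221 -338.91835718   28.        ]
```

Call:
{"fn": "drive_tool", "kwargs": {"motion": [[20,-30,2,0,0,0.5,0],[26,-37.5,3,0,0,0.5,0],[28,-40,3,0,0,0.6,0],[28,-40,3,0,0,0.6,0],[28,-40,3,0,0,0.6,0],[28,-40,3,0,0,0.6,0],[28,-40,3,0,0,0.6,0],[28,-40,3,0,0,0.6,0]], "newtons": 20}}

```text
t: 1.15
position: [359.4, 299.1, 237.7]
tool_rot: [0.24, 3.132, 0.0]
ft_force: [0.9, 0.2, -0.1]
width: 14.2
```

Call:
{"fn": "drive_tool", "kwargs": {"motion": [[28,-40,0,0,0,0.6,0],[28,-40,0,0,0,0.6,0],[28,-40,0,0,0,0.6,0],[26,-40,0,0,0,0.6,0],[14,-20,0,0,0,0.6,0],[0,0,0,0,0,0,0],[0,0,0,0,0,0,0]]}}

```text
t: 2.02
position: [482.2, 120.9, 237.4]
tool_rot: [-0.159, -3.137, -0.0]
ft_force: [-0.9, 0.9, 0.6]
width: 0.5
```

Run:
```python
from h import *
np.set_printoptions(precision=3,suppress=True)
s=robot.get_state(); print(s['t'],s['position'],s['tool_rot'],s['ft_force'],s['width'])
c=shot('wrist','wrist1'); print(np.array(c['T']))
cv2.imwrite('pics/w1x.png',cv2.resize(c['img'][:,:,::-1],(800,600),interpolation=cv2.INTER_CUBIC))
```

```text
2.025 [482.24  120.894 237.38 ] [-0.159 -3.137 -0.   ] [-0.88   0.888  0.609] 0.5079611561597941
[[  0.1     0.967   0.233 417.991]
 [  0.995  -0.098  -0.024 126.149]
 [ -0.001   0.234  -0.972 406.284]
 [  0.      0.      0.      1.   ]]
```

View pics/w1x.png

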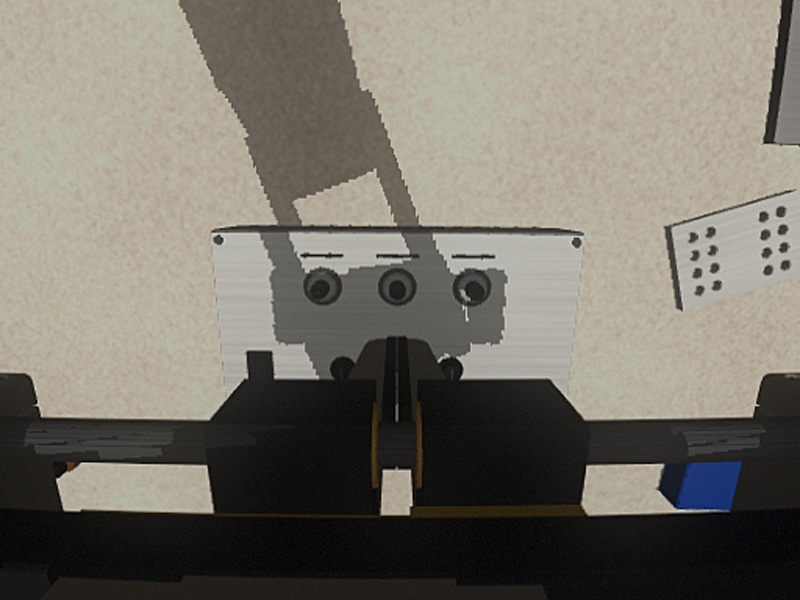

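The wrist view (800 px wide) shows the breakers at about (322,288) right, (397,287) middle and (472,288) left. The fingers' tips are at (397,340). Next I'll measure them in a crop.

Run:
```python
from h import *
c=load('wrist1');im=c['img'][:,:,::-1]
a=im[160:240,190:320]; a=cv2.resize(a,None,fx=6,fy=6,interpolation=cv2.INTER_CUBIC)
cv2.imwrite('pics/w1c.png',cv2.convertScaleAbs(a,alpha=1.5))
```

```text
(no output)
```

View pics/w1c.png

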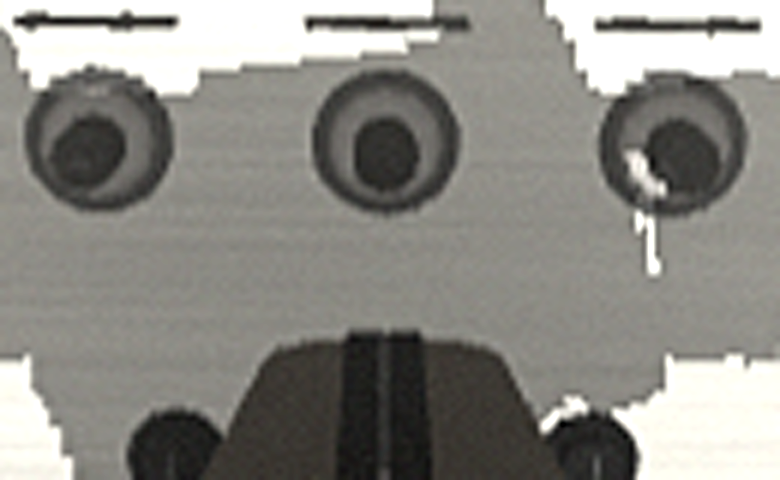

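Run:
```python
from h import *
c=load('wrist1')
f=lambda x,y,z:px(c,190+(x+.5)/6-.5,160+(y+.5)/6-.5,z)
for n,b,nt in [('R',(82,157),(99,139)),('M',(386,155),(386,141)),('L',(684,157),(673,143))]:
    print(n,f(*b,95.5).round(1),'panel-level',f(*nt,75).round(1),'nut80',f(*nt,79).round(1))
tip=f(384,335,237.4);print('fingertip front edge at z 237.4',tip.round(1))
d=f(673,143,77)-f(99,139,77);print(np.degrees(np.arctan2(-d[0],d[1])),np.linalg.norm(d))
```

```text
R [476.5  60.5  95.5] panel-level [476.9  60.2  75. ] nut80 [476.2  61.   79. ]
M [482.1 119.9  95.5] panel-level [483.4 119.8  75. ] nut80 [482.6 119.9  79. ]
L [488.4 178.1  95.5] panel-level [489.8 179.4  75. ] nut80 [488.9 178.8  79. ]
fingertip front edge at z 237.4 [472.8 120.5 237.4]
-6.164287526407084 119.17445099759836
```

Call:
{"fn": "drive_tool", "kwargs": {"motion": [[0,-0.5,-30,0,0,0,0],[0,-0.5,-50,0,0,0,0],[0,0,-40,0,0,0,0],[0,0,-17,0,0,0,0],[0,0,0,0,0,0,0],[0,0,0,0,0,0,0]]}}

```text
t: 2.82
position: [483.1, 120.2, 101.4]
tool_rot: [0.157, 3.137, 0.001]
ft_force: [0.5, -0.4, -0.1]
width: 0.2
```

Call:
{"fn": "drive_tool", "kwargs": {"motion": [[0,0,-2,0,0,0,0],[0,0,-1,0,0,0,0],[0,0,0,0,0,0,0]]}}

```text
t: 3.2
position: [482.9, 119.5, 97.9]
tool_rot: [0.159, 3.137, 0.0]
ft_force: [0.8, 0.1, -0.4]
width: 0.5
```

Call:
{"fn": "drive_tool", "kwargs": {"motion": [[0,0,-1,0,0,0,0],[0,0,0,0,0,0,0]]}}

```text
t: 3.45
position: [482.7, 119.4, 96.5]
tool_rot: [-0.159, -3.137, 0.0]
ft_force: [-0.8, -0.2, 0.5]
width: 0.4
```

Call:
{"fn": "drive_tool", "kwargs": {"motion": [[0,0,-1,0,0,0,0],[0,0,0,0,0,0,0]]}}

```text
t: 3.7
position: [482.9, 119.5, 95.6]
tool_rot: [0.159, 3.138, 0.0]
ft_force: [0.1, 0.1, 0.2]
width: 0.1
```

Call:
{"fn": "drive_tool", "kwargs": {"motion": [[0,0,-1,0,0,0,0],[0,0,0,0,0,0,0]]}}

```text
t: 3.95
position: [482.9, 119.5, 94.6]
tool_rot: [0.159, 3.137, -0.0]
ft_force: [0.9, 0.3, 0.6]
width: 0.6
```

Call:
{"fn": "drive_tool", "kwargs": {"motion": [[0,0,-1,0,0,0,0],[0,0,0,0,0,0,0]]}}

```text
t: 4.2
position: [482.8, 119.5, 93.5]
tool_rot: [0.159, 3.138, -0.0]
ft_force: [-0.2, 0.4, 1.4]
width: 0.9
```

Call:
{"fn": "drive_tool", "kwargs": {"motion": [[0,0,-0.7,0,0,0,0],[0,0,0,0,0,0,0]]}}

```text
t: 4.45
position: [482.9, 119.5, 92.9]
tool_rot: [0.159, 3.137, 0.0]
ft_force: [-0.5, -0.9, 2.2]
width: 0.5
```

Call:
{"fn": "drive_tool", "kwargs": {"motion": [[0,0,-0.7,0,0,0,0],[0,0,0,0,0,0,0]]}}

```text
t: 4.7
position: [482.9, 119.5, 92.3]
tool_rot: [0.159, 3.137, 0.0]
ft_force: [-0.6, -0.9, 4.7]
width: 0.1
```

Call:
{"fn": "drive_tool", "kwargs": {"motion": [[0,0,-0.7,0,0,0,0],[0,0,0,0,0,0,0]]}}

```text
t: 4.95
position: [482.9, 119.5, 91.7]
tool_rot: [0.159, 3.137, 0.0]
ft_force: [-1.1, -0.1, 5.7]
width: 0.6
```

Call:
{"fn": "drive_tool", "kwargs": {"motion": [[0,0,-0.7,0,0,0,0],[0,0,0,0,0,0,0]]}}

```text
t: 5.2
position: [482.9, 119.5, 91.0]
tool_rot: [0.159, 3.137, 0.0]
ft_force: [-0.8, -1.1, 5.8]
width: 0.3
```

The middle breaker is at its peak, so it's sound. I'll keep going.

Call:
{"fn": "drive_tool", "kwargs": {"motion": [[0,0,-0.7,0,0,0,0],[0,0,0,0,0,0,0]]}}

```text
t: 5.45
position: [482.9, 119.5, 90.3]
tool_rot: [0.159, 3.137, 0.0]
ft_force: [-1.0, -1.3, 5.3]
width: 0.2
```

Call:
{"fn": "drive_tool", "kwargs": {"motion": [[0,0,-0.7,0,0,0,0],[0,0,0,0,0,0,0]]}}

```text
t: 5.7
position: [482.9, 119.5, 89.5]
tool_rot: [0.159, 3.137, 0.0]
ft_force: [0.1, -0.2, 4.9]
width: 0.7
```

Call:
{"fn": "drive_tool", "kwargs": {"motion": [[0,0,-0.7,0,0,0,0],[0,0,0,0,0,0,0]]}}

```text
t: 5.95
position: [482.8, 119.5, 88.6]
tool_rot: [0.159, 3.137, 0.0]
ft_force: [1.1, -0.8, 2.3]
width: 0.3
```

Call:
{"fn": "drive_tool", "kwargs": {"motion": [[0,0,-0.7,0,0,0,0],[0,0,0,0,0,0,0]]}}

```text
t: 6.2
position: [482.9, 119.5, 87.9]
tool_rot: [0.159, 3.137, 0.0]
ft_force: [0.6, 0.1, 2.0]
width: 0.5
```

Call:
{"fn": "drive_tool", "kwargs": {"motion": [[0,0,-0.5,0,0,0,0],[0,0,0,0,0,0,0]]}}

```text
t: 6.45
position: [482.9, 119.5, 87.4]
tool_rot: [0.159, 3.137, 0.0]
ft_force: [0.4, -0.4, 1.4]
width: 0.8
```

Call:
{"fn": "drive_tool", "kwargs": {"motion": [[0,0,-0.6,0,0,0,0],[0,0,0,0,0,0,0]]}}

```text
t: 6.7
position: [482.9, 119.5, 86.8]
tool_rot: [0.159, 3.137, -0.0]
ft_force: [0.4, 0.3, 1.6]
width: 0.4
```

Call:
{"fn": "drive_tool", "kwargs": {"motion": [[0,0,-0.6,0,0,0,0],[0,0,0,0,0,0,0]]}}

```text
t: 6.95
position: [482.8, 119.5, 86.2]
tool_rot: [0.159, 3.138, 0.0]
ft_force: [0.5, -0.0, 2.7]
width: 0.4
```

Call:
{"fn": "drive_tool", "kwargs": {"motion": [[0,0,-0.5,0,0,0,0],[0,0,0,0,0,0,0]]}}

```text
t: 7.2
position: [482.9, 119.5, 86.0]
tool_rot: [0.159, 3.137, 0.0]
ft_force: [-1.3, -0.2, 6.8]
width: 0.2
```

The middle breaker gave way to about 1.5 N and then met its hard stop near z 86. I'll lift and move to the left one.

Call:
{"fn": "drive_tool", "kwargs": {"motion": [[0,0,8,0,0,0,0],[0,0,12,0,0,0,0],[3,29.5,0,0,0,0,0],[3,29.7,0,0,0,0,0],[0,0,-4,0,0,0,0],[0,0,-4,0,0,0,0],[0,0,0,0,0,0,0]]}}

```text
t: 8.07
position: [488.2, 177.8, 97.4]
tool_rot: [-0.16, -3.136, 0.001]
ft_force: [-0.1, -0.7, -1.1]
width: 0.3
```

Call:
{"fn": "drive_tool", "kwargs": {"motion": [[0,0,-2,0,0,0,0],[0,0,0,0,0,0,0]]}}

```text
t: 8.32
position: [488.8, 178.2, 95.7]
tool_rot: [-0.16, -3.137, 0.0]
ft_force: [-0.4, -0.5, 1.3]
width: 0.7
```

Call:
{"fn": "drive_tool", "kwargs": {"motion": [[0,0,-1,0,0,0,0],[0,0,0,0,0,0,0]]}}

```text
t: 8.57
position: [488.9, 178.6, 94.8]
tool_rot: [0.159, 3.137, -0.0]
ft_force: [-0.1, -1.3, 0.9]
width: 0.6
```

Call:
{"fn": "drive_tool", "kwargs": {"motion": [[0,0,-0.7,0,0,0,0],[0,0,0,0,0,0,0]]}}

```text
t: 8.82
position: [488.8, 178.7, 94.1]
tool_rot: [0.159, 3.138, -0.0]
ft_force: [0.5, 0.1, 1.1]
width: 0.4
```

Call:
{"fn": "drive_tool", "kwargs": {"motion": [[0,0,-0.7,0,0,0,0],[0,0,0,0,0,0,0]]}}

```text
t: 9.07
position: [488.8, 178.7, 93.4]
tool_rot: [0.159, 3.137, 0.0]
ft_force: [-0.1, -0.9, 0.2]
width: 0.6
```

Call:
{"fn": "drive_tool", "kwargs": {"motion": [[0,0,-0.7,0,0,0,0],[0,0,0,0,0,0,0]]}}

```text
t: 9.32
position: [488.8, 178.7, 92.7]
tool_rot: [0.159, 3.138, 0.0]
ft_force: [0.1, -0.4, 0.7]
width: 0.3
```

Call:
{"fn": "drive_tool", "kwargs": {"motion": [[0,0,-0.7,0,0,0,0],[0,0,0,0,0,0,0]]}}

```text
t: 9.57
position: [488.8, 178.7, 91.9]
tool_rot: [0.159, 3.138, 0.0]
ft_force: [0.4, 0.3, 1.1]
width: 0.3
```

Call:
{"fn": "drive_tool", "kwargs": {"motion": [[0,0,-0.6,0,0,0,0],[0,0,0,0,0,0,0]]}}

```text
t: 9.82
position: [488.8, 178.7, 91.4]
tool_rot: [0.159, 3.138, 0.0]
ft_force: [0.2, -0.4, 0.8]
width: 0.5
```

Call:
{"fn": "drive_tool", "kwargs": {"motion": [[0,0,-0.6,0,0,0,0],[0,0,0,0,0,0,0]]}}

```text
t: 10.07
position: [488.8, 178.7, 90.8]
tool_rot: [0.159, 3.138, 0.0]
ft_force: [0.6, -0.3, 1.4]
width: 0.3
```

Call:
{"fn": "drive_tool", "kwargs": {"motion": [[0,0,-0.6,0,0,0,0],[0,0,0,0,0,0,0]]}}

```text
t: 10.32
position: [488.8, 178.7, 90.2]
tool_rot: [0.159, 3.138, 0.0]
ft_force: [0.1, -1.0, 1.0]
width: 0.5
```

Call:
{"fn": "drive_tool", "kwargs": {"motion": [[0,0,-0.6,0,0,0,0],[0,0,0,0,0,0,0]]}}

```text
t: 10.58
position: [488.8, 178.7, 89.5]
tool_rot: [-0.159, -3.138, 0.0]
ft_force: [-0.2, -0.9, 1.9]
width: 0.6
```

Call:
{"fn": "drive_tool", "kwargs": {"motion": [[0,0,-0.6,0,0,0,0],[0,0,0,0,0,0,0]]}}

```text
t: 10.82
position: [488.8, 178.7, 89.0]
tool_rot: [0.159, 3.137, 0.0]
ft_force: [-0.3, 0.7, 2.8]
width: 0.7
```

Call:
{"fn": "drive_tool", "kwargs": {"motion": [[0,0,-0.6,0,0,0,0],[0,0,0,0,0,0,0]]}}

```text
t: 11.08
position: [488.8, 178.7, 88.6]
tool_rot: [0.159, 3.138, 0.0]
ft_force: [-0.1, -0.6, 6.6]
width: 0.4
```

Call:
{"fn": "drive_tool", "kwargs": {"motion": [[0,0,-0.5,0,0,0,0],[0,0,0,0,0,0,0]]}}

```text
t: 11.32
position: [488.9, 178.7, 88.4]
tool_rot: [0.159, 3.137, 0.0]
ft_force: [-2.5, -0.5, 8.4]
width: 0.4
```

Call:
{"fn": "drive_tool", "kwargs": {"motion": [[0,0,-0.5,0,0,0,0],[0,0,0,0,0,0,0]]}}

```text
t: 11.58
position: [488.9, 178.8, 88.2]
tool_rot: [0.159, 3.137, 0.0]
ft_force: [-3.5, -0.9, 12.3]
width: 0.7
```

The left breaker stayed at 1–2 N with no peak, then hit a steep stop, so it is the soft one. I'll lift and press the right one.

Call:
{"fn": "drive_tool", "kwargs": {"motion": [[0,0,8,0,0,0,0],[0,0,12,0,0,0,0],[-4,-38,0,0,0,0,0],[-4.5,-42,0,0,0,0,0],[-4,-38,0,0,0,0,0],[0,0,-4,0,0,0,0],[0,0,-5,0,0,0,0],[0,0,0,0,0,0,0]]}}

```text
t: 12.58
position: [476.1, 61.5, 98.0]
tool_rot: [-0.157, -3.137, -0.0]
ft_force: [-0.0, 0.3, -0.0]
width: 0.4
```

Call:
{"fn": "drive_tool", "kwargs": {"motion": [[0,0,-1,0,0,0,0],[0,0,0,0,0,0,0]]}}

```text
t: 12.82
position: [476.3, 61.2, 97.3]
tool_rot: [-0.158, -3.137, 0.0]
ft_force: [-1.0, -0.3, -0.2]
width: 0.7
```

Call:
{"fn": "drive_tool", "kwargs": {"motion": [[0,0,-1,0,0,0,0],[0,0,0,0,0,0,0]]}}

```text
t: 13.08
position: [476.3, 60.8, 96.3]
tool_rot: [-0.159, -3.137, 0.0]
ft_force: [0.7, -0.4, 0.3]
width: 0.4
```

Call:
{"fn": "drive_tool", "kwargs": {"motion": [[0,0,-1,0,0,0,0],[0,0,0,0,0,0,0]]}}

```text
t: 13.32
position: [476.4, 60.7, 95.4]
tool_rot: [0.159, 3.137, 0.0]
ft_force: [-0.8, 0.2, 2.0]
width: 0.1
```

Call:
{"fn": "drive_tool", "kwargs": {"motion": [[0,0,-0.7,0,0,0,0],[0,0,0,0,0,0,0]]}}

```text
t: 13.58
position: [476.4, 60.7, 94.7]
tool_rot: [0.159, 3.137, 0.0]
ft_force: [-0.1, 0.5, 1.6]
width: 0.3
```

Call:
{"fn": "drive_tool", "kwargs": {"motion": [[0,0,-0.7,0,0,0,0],[0,0,0,0,0,0,0]]}}

```text
t: 13.82
position: [476.4, 60.7, 94.0]
tool_rot: [0.159, 3.137, 0.0]
ft_force: [-0.2, 0.5, 0.6]
width: 0.3
```

Call:
{"fn": "drive_tool", "kwargs": {"motion": [[0,0,-0.7,0,0,0,0],[0,0,0,0,0,0,0]]}}

```text
t: 14.08
position: [476.3, 60.7, 93.2]
tool_rot: [0.159, 3.138, 0.0]
ft_force: [0.5, 0.4, 1.6]
width: 0.2
```

Call:
{"fn": "drive_tool", "kwargs": {"motion": [[0,0,-0.7,0,0,0,0],[0,0,0,0,0,0,0]]}}

```text
t: 14.32
position: [476.4, 60.7, 92.6]
tool_rot: [0.159, 3.137, 0.0]
ft_force: [0.4, -0.2, 0.5]
width: 0.1
```

Call:
{"fn": "drive_tool", "kwargs": {"motion": [[0,0,-0.7,0,0,0,0],[0,0,0,0,0,0,0]]}}

```text
t: 14.58
position: [476.4, 60.7, 91.9]
tool_rot: [0.159, 3.137, 0.0]
ft_force: [0.4, 0.2, 1.8]
width: 0.4
```

Call:
{"fn": "drive_tool", "kwargs": {"motion": [[0,0,-0.7,0,0,0,0],[0,0,0,0,0,0,0]]}}

```text
t: 14.82
position: [476.4, 60.7, 91.2]
tool_rot: [0.159, 3.137, 0.0]
ft_force: [0.4, 0.8, 3.7]
width: 0.3
```

Call:
{"fn": "drive_tool", "kwargs": {"motion": [[0,0,-0.7,0,0,0,0],[0,0,0,0,0,0,0]]}}

```text
t: 15.08
position: [476.4, 60.7, 90.7]
tool_rot: [0.159, 3.137, 0.0]
ft_force: [0.1, 0.7, 5.4]
width: 0.2
```

Call:
{"fn": "drive_tool", "kwargs": {"motion": [[0,0,-0.6,0,0,0,0],[0,0,0,0,0,0,0]]}}

```text
t: 15.32
position: [476.4, 60.7, 90.1]
tool_rot: [0.159, 3.137, 0.0]
ft_force: [-1.0, 0.8, 4.9]
width: 0.5
```

Call:
{"fn": "drive_tool", "kwargs": {"motion": [[0,0,-0.7,0,0,0,0],[0,0,0,0,0,0,0]]}}

```text
t: 15.58
position: [476.4, 60.7, 89.4]
tool_rot: [0.159, 3.137, 0.0]
ft_force: [-1.1, 0.6, 5.6]
width: 0.6
```

Call:
{"fn": "drive_tool", "kwargs": {"motion": [[0,0,-0.7,0,0,0,0],[0,0,0,0,0,0,0]]}}

```text
t: 15.82
position: [476.4, 60.7, 88.7]
tool_rot: [0.159, 3.137, 0.0]
ft_force: [-1.0, 0.2, 4.3]
width: 0.5
```

Call:
{"fn": "drive_tool", "kwargs": {"motion": [[0,0,-0.7,0,0,0,0],[0,0,0,0,0,0,0]]}}

```text
t: 16.08
position: [476.4, 60.7, 87.9]
tool_rot: [0.159, 3.137, 0.0]
ft_force: [0.3, 0.6, 4.2]
width: 0.6
```

Call:
{"fn": "drive_tool", "kwargs": {"motion": [[0,0,-0.6,0,0,0,0],[0,0,0,0,0,0,0]]}}

```text
t: 16.32
position: [476.4, 60.7, 87.2]
tool_rot: [0.159, 3.137, 0.0]
ft_force: [-0.7, 0.8, 4.2]
width: 0.5
```

Call:
{"fn": "drive_tool", "kwargs": {"motion": [[0,0,-0.6,0,0,0,0],[0,0,0,0,0,0,0]]}}

```text
t: 16.58
position: [476.4, 60.7, 86.5]
tool_rot: [0.159, 3.137, 0.0]
ft_force: [0.2, 1.3, 2.4]
width: 0.0
```

Call:
{"fn": "drive_tool", "kwargs": {"motion": [[0,0,-0.6,0,0,0,0],[0,0,0,0,0,0,0]]}}

```text
t: 16.82
position: [476.4, 60.7, 85.9]
tool_rot: [0.159, 3.137, 0.0]
ft_force: [1.0, 0.4, 1.5]
width: 0.8
```

Call:
{"fn": "drive_tool", "kwargs": {"motion": [[0,0,-0.6,0,0,0,0],[0,0,0,0,0,0,0]]}}

```text
t: 17.08
position: [476.3, 60.7, 85.2]
tool_rot: [-0.159, -3.137, 0.0]
ft_force: [0.6, 0.8, 1.8]
width: 0.5
```

Call:
{"fn": "drive_tool", "kwargs": {"motion": [[0,0,-0.6,0,0,0,0],[0,0,0,0,0,0,0]]}}

```text
t: 17.32
position: [476.2, 60.7, 84.8]
tool_rot: [-0.159, -3.138, 0.0]
ft_force: [-0.4, 0.0, 3.1]
width: 0.5
```

Call:
{"fn": "drive_tool", "kwargs": {"motion": [[0,0,-0.5,0,0,0,0],[0,0,0,0,0,0,0]]}}

```text
t: 17.58
position: [476.3, 60.7, 84.5]
tool_rot: [-0.159, -3.138, 0.0]
ft_force: [-0.6, 0.1, 7.2]
width: 0.4
```

The right breaker snapped too and reached its stop near z 84.7. I'll lift and check with the camera.

Call:
{"fn": "drive_tool", "kwargs": {"motion": [[0,0,10,0,0,0,0],[0,0,35,0,0,0,0],[0,5,50,0,0,0,20],[0,0,35,0,0,0,20],[0,0,10,0,0,0,50],[0,0,0,0,0,0,50],[0,0,0,0,0,0,50]]}}

```text
t: 18.45
position: [475.3, 65.5, 222.8]
tool_rot: [-0.159, -3.135, 0.001]
ft_force: [0.6, 0.2, -0.4]
width: 48.1
```

Run:
```python
from h import *
c=shot('wrist','wrist2');im=c['img'][:,:,::-1]
cv2.imwrite('pics/w2c.png',cv2.convertScaleAbs(cv2.resize(im[140:260,180:340],None,fx=5,fy=5,interpolation=cv2.INTER_CUBIC),alpha=1.4))
```

```text
(no output)
```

View pics/w2c.png

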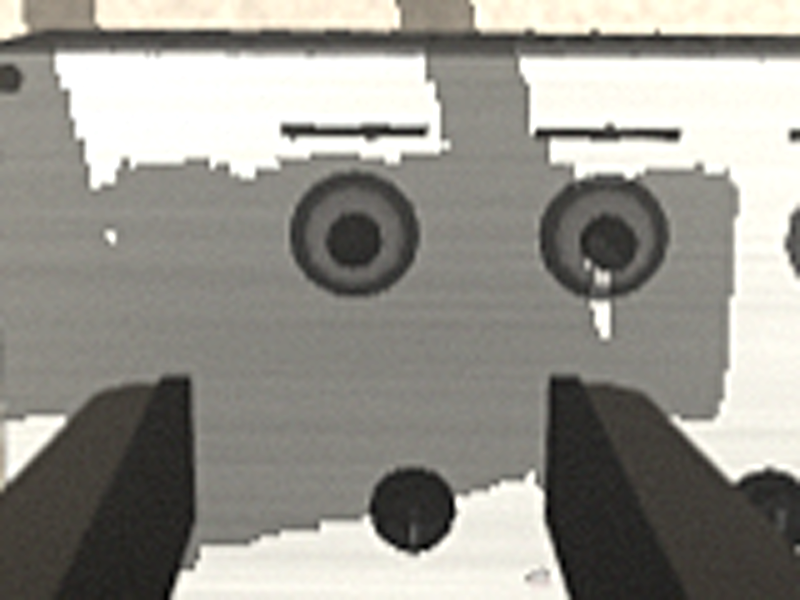

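The right button (352,238) and the middle one (608,240) both sit low in their nuts and have stayed in. Now I'll go to the cap.

Call:
{"fn": "drive_tool", "kwargs": {"motion": [[3,-25,0,0,0,2,50],[6,-45,0,0,0,3,50],[8,-50,0,0,0,3,50],[8,-50,0,0,0,3,50],[8,-50,0,0,0,3,50],[8,-50,-5,0,0,3,50],[8,-50,-10,0,0,3,50],[7,-50,-5,0,0,3,50]]}}

```text
t: 19.5
position: [531.6, -305.6, 202.2]
tool_rot: [0.472, -3.104, -0.003]
ft_force: [0.2, 1.6, 0.7]
width: 49.9
```

Call:
{"fn": "drive_tool", "kwargs": {"motion": [[5,-33,0,0,0,2,50],[0,0,0,0,0,0,50],[0,0,0,0,0,0,50]]}}

```text
t: 19.88
position: [536.6, -336.4, 203.0]
tool_rot: [0.523, -3.096, -0.003]
ft_force: [0.1, -0.2, -0.3]
width: 50.1
```

Run:
```python
from h import *
s=robot.get_state(); print(s['t'],s['position'],s['tool_rot'])
c=shot('wrist','wrist3');im=c['img'][:,:,::-1]
cv2.imwrite('pics/w3.png',cv2.convertScaleAbs(cv2.resize(im,(800,600),interpolation=cv2.INTER_CUBIC),alpha=1.2))
```

```text
19.875 [ 536.61275686 -336.39005248  203.03171379] [ 5.22553044e-01 -3.09623561e+00 -2.93726246e-03]
```

View pics/w3.png

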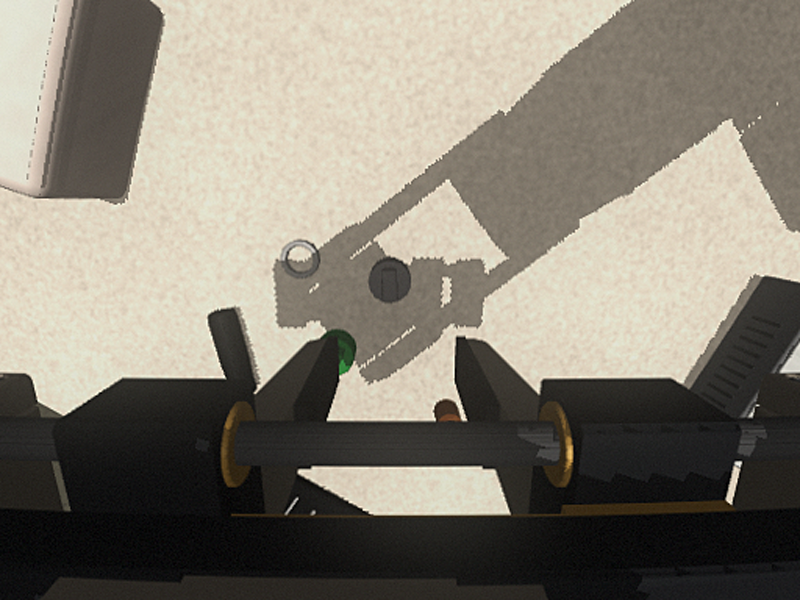

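The grey cap is at about (390,280), with its fin nearly aligned to the tool. The ring is at (300,258), the green look-alike at (342,352) and the vial at (447,411). I'll enlarge the cap.

Run:
```python
from h import *
c=load('wrist3');im=c['img'][:,:,::-1]
cv2.imwrite('pics/w3c.png',cv2.convertScaleAbs(cv2.resize(im[145:245,170:310],None,fx=5.7142857,fy=6,interpolation=cv2.INTER_CUBIC)[:, :],alpha=2.2))
cv2.imwrite('pics/w3d.png',cv2.convertScaleAbs(cv2.resize(im[155:205,220:280],None,fx=12,fy=12,interpolation=cv2.INTER_CUBIC),alpha=2.5))
```

```text
(no output)
```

View pics/w3d.png

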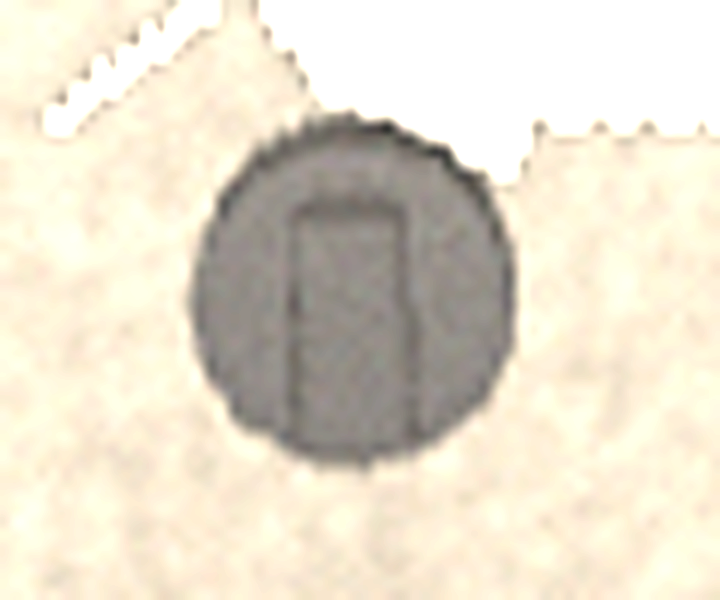

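Run:
```python
from h import *
c=load('wrist3')
f=lambda x,y,z:px(c,220+(x+.5)/12-.5,155+(y+.5)/12-.5,z)
a=f(349,208,48);b=f(354,450,48);print(a,b,(a+b)/2,np.linalg.norm(a-b),np.degrees(np.arctan2((b-a)[1],(b-a)[0])))
ps=[f(194,295,28),f(514,290,28),f(353,462,28)];print(ps,(ps[0]+ps[1])/2)
s=robot.get_state()
# depth check cup/fin points
m=[]
for v in range(155,205):
  for u in range(220,280):
    p=px(c,u,v)
    if 22<p[2]<60: m.append(p)
m=np.array(m);hi=m[m[:,2]>42];lo=m[(m[:,2]<34)]
for q in (hi,lo): print(len(q),q.mean(0).round(1),q.min(0).round(1),q.max(0).round(1))
q=hi[:,:2]-hi[:,:2].mean(0);w,v=np.linalg.eigh(q.T@q);print(v[:,1],np.degrees(np.arctan(v[1,1]/v[0,1])))
allp=m[:,:2];print(cv2.minEnclosingCircle(allp.astype(np.float32)))
print(cv2.minAreaRect(hi[:,:2].astype(np.float32)))
```

```text
[ 525.01889989 -348.26536997   48.        ] [ 548.57999847 -339.62049885   48.        ] [ 536.79944918 -343.94293441   48.        ] 25.096995101099715 20.1487388452138
[array([ 542.51230009, -360.29674026,   28.        ]), array([ 530.63882909, -327.86766122,   28.        ]), array([ 554.37853352, -338.06513932,   28.        ])] [ 536.57556459 -344.08220074   28.        ]
199 [ 537.  -344.2   46.3] [ 524.5 -353.1   42.2] [ 550.6 -334.8   48.7]
370 [ 535.7 -344.3   26.6] [ 520.2 -361.3   22. ] [ 555.5 -326.3   33.5]
[-0.93260598 -0.36089623] 21.15524651415383
((537.7991943359375, -343.97735595703125), 17.752904891967773)
((537.5653686523438, -344.18096923828125), (25.233409881591797, 11.136950492858887), 19.188268661499023)
```

Call:
{"fn": "drive_tool", "kwargs": {"motion": [[0.4,-4,-20,0,0,0.8,50],[0,-3.5,-40,0,0,0,45],[0,0,-38,0,0,0,40],[0,0,-15,0,0,0,40],[0,0,0,0,0,0,40],[0,0,0,0,0,0,40]]}}

```text
t: 20.68
position: [538.5, -345.1, 92.5]
tool_rot: [-0.546, 3.092, -0.002]
ft_force: [0.2, -0.2, -0.5]
width: 39.8
```

Run:
```python
from h import *
s=robot.get_state(); print(s['t'],s['position'],s['tool_rot'],s['width'])
c=shot('wrist','wrist4');im=c['img'][:,:,::-1]
cv2.imwrite('pics/w4.png',cv2.convertScaleAbs(cv2.resize(im[150:250,190:320],None,fx=6,fy=6,interpolation=cv2.INTER_CUBIC),alpha=2))
```

```text
20.675 [ 538.54901093 -345.13727201   92.53226503] [-5.45917262e-01  3.09236759e+00 -2.02087179e-03] 39.8460946694617
```

View pics/w4.png

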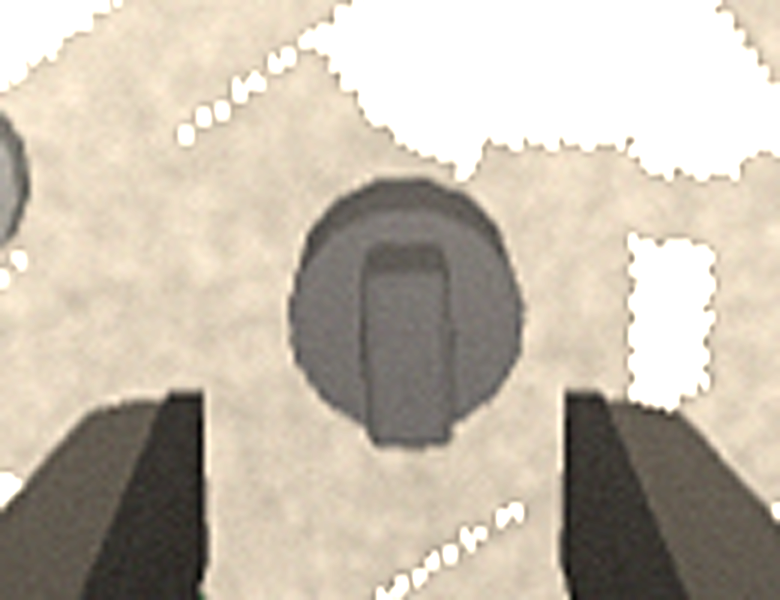

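The fin top spans crop x 366–450 and y 270–447. The finger gap runs from 203 to 567, so the fin lies about 3 mm to the right of its centre. I'll compute the offset.

Run:
```python
from h import *
c=load('wrist4')
f=lambda x,y,z:px(c,190+(x+.5)/6-.5,150+(y+.5)/6-.5,z)
a=f(406,271,48);b=f(411,443,48);print(a,b,(a+b)/2,np.linalg.norm(a-b),np.degrees(np.arctan2((b-a)[1],(b-a)[0])))
L,R=f(203,396,92.5),f(567,396,92.5);print('tips mid',(L+R)/2, np.linalg.norm(L-R))
L,R=f(290,310,28),f(523,310,28);print('cup',(L+R)/2,np.linalg.norm(L-R))
s=robot.get_state();r=np.array(s['tool_rot']);print(cv2.Rodrigues(r)[0].round(3),s['position'])
```

```text
[ 525.80540961 -348.38643101   48.        ] [ 548.72745337 -339.17877042   48.        ] [ 537.26643149 -343.78260072   48.        ] 24.702248956357593 21.885060457014916
tips mid [ 529.75576797 -349.88965851   92.5       ] 39.888261059472036
cup [ 535.93533406 -344.34137442   28.        ] 34.80760384722715
[[-0.94  -0.342  0.002]
 [-0.342  0.94  -0.001]
 [-0.001 -0.002 -1.   ]] [ 538.65390436 -345.2576939    92.77850275]
```

Call:
{"fn": "drive_tool", "kwargs": {"motion": [[0,1,-20,0,0,1,40],[0,0,-20,0,0,0,40],[0,0,-15,0,0,0,40],[0,0,-4,0,0,0,40],[0,0,0,0,0,0,40],[0,0,0,0,0,0,40]]}}

```text
t: 21.48
position: [538.1, -344.1, 32.8]
tool_rot: [-0.573, 3.088, -0.001]
ft_force: [-0.0, -0.0, 0.6]
width: 40.3
```

Run:
```python
from h import *
s=robot.get_state(); print(s['t'],s['position'],s['tool_rot'],s['width'],s['ft_force'])
c=shot('wrist','wrist5');im=c['img'][:,:,::-1]
print(robot.get_state()['position'])
cv2.imwrite('pics/w5.png',cv2.convertScaleAbs(cv2.resize(im[150:270,190:320],None,fx=5,fy=5,interpolation=cv2.INTER_CUBIC),alpha=2))
```

```text
21.475 [ 538.10800308 -344.0682133    32.76997117] [-5.72560162e-01  3.08833968e+00 -9.81602820e-04] 40.30229719715222 [-0.03325059 -0.02636973  0.63894095]
[ 538.12657209 -344.0752524    32.90014736]
```

View pics/w5.png

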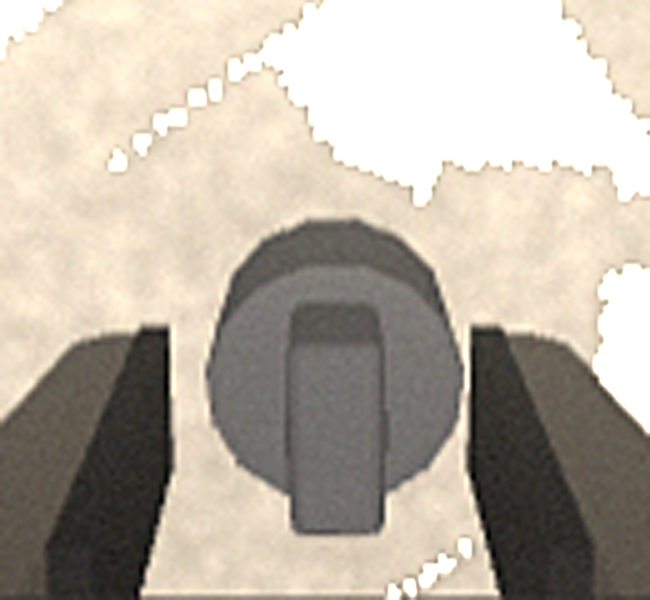

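The fin is at x 290–384 and the gap at 170–471, so the fin is about 2 mm to the right. I'll nudge across, close and lift a little.

Call:
{"fn": "drive_tool", "kwargs": {"motion": [[-0.7,1.9,-1.5,0,0,0,40],[0,0,0,0,0,0,30],[0,0,0,0,0,0,20],[0,0,0,0,0,0,8],[0,0,0,0,0,0,8],[0,0,0,0,0,0,8]], "newtons": 25}}

```text
t: 22.28
position: [537.0, -341.9, 30.8]
tool_rot: [-0.573, 3.089, -0.0]
ft_force: [-0.0, 0.7, 0.4]
width: 11.9
```

Call:
{"fn": "drive_tool", "kwargs": {"motion": [[0,0,0,0,0,0,8],[0,0,3,0,0,0,8],[0,0,10,0,0,0,8],[0,0,0,0,0,0,8]]}}

```text
t: 22.78
position: [537.7, -342.3, 45.0]
tool_rot: [-0.572, 3.088, -0.002]
ft_force: [-0.0, -0.1, -0.1]
width: 12.0
```

Run:
```python
from h import *
s=robot.get_state(); print(s['t'],s['position'],s['tool_rot'],s['width'],s['ft_force'])
c=shot('wrist','wrist6');im=c['img'][:,:,::-1]
cv2.imwrite('pics/w6.png',cv2.convertScaleAbs(cv2.resize(im[150:270,190:320],None,fx=5,fy=5,interpolation=cv2.INTER_CUBIC),alpha=2))
```

```text
22.775 [ 537.68546546 -342.32861588   44.96716587] [-5.72408332e-01  3.08763871e+00 -1.96488637e-03] 11.973871645930474 [-0.04143393 -0.06515017 -0.0750803 ]
```

View pics/w6.png

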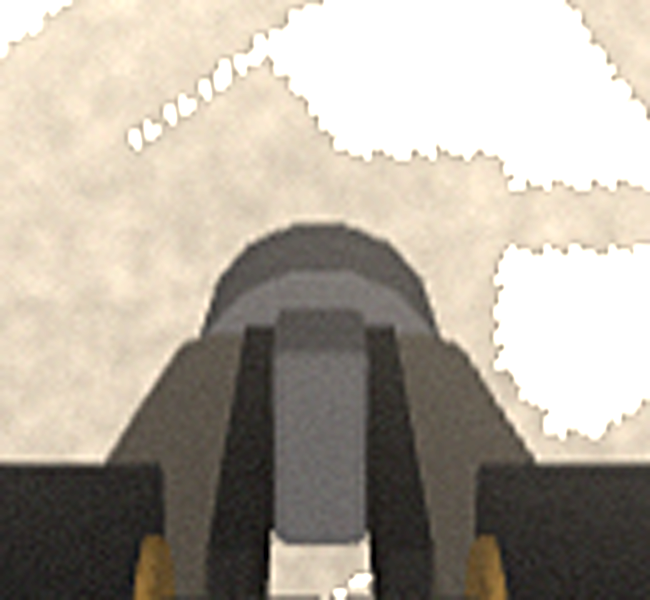

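The cap is held with the fin centred (width 12.0). I'll lift it and carry it over the left breaker.

Call:
{"fn": "drive_tool", "kwargs": {"motion": [[0,0,25,0,0,0,8],[0,0,45,0,0,0,8],[0,10,45,0,0,0,8],[-2,30,20,0,0,-1.3,8],[-5,48,0,0,0,-3,8],[-5,50,0,0,0,-3,8],[-5,50,0,0,0,-3,8],[-5,50,0,0,0,-3,8]]}}

```text
t: 23.82
position: [514.6, -102.4, 178.9]
tool_rot: [-0.208, 3.134, 0.0]
ft_force: [0.4, 0.5, -0.1]
width: 11.6
```

Call:
{"fn": "drive_tool", "kwargs": {"motion": [[-5,50,0,0,0,-3,8],[-5,50,0,0,0,-3,8],[-5,50,0,0,0,-3,8],[-5,50,0,0,0,-3,8],[-5,48,0,0,0,-2,8],[-5,24,0,0,0,0,8],[-1,12,0,0,0,0,8],[0,0,0,0,0,0,8]]}}

```text
t: 24.82
position: [484.0, 180.3, 178.8]
tool_rot: [0.171, 3.137, -0.0]
ft_force: [1.2, -0.3, 0.6]
width: 11.7
```

Call:
{"fn": "drive_tool", "kwargs": {"motion": [[0,0,0,0,0,0,8],[0,0,0,0,0,0,8]]}}

```text
t: 25.08
position: [484.2, 179.2, 178.8]
tool_rot: [-0.174, -3.137, 0.0]
ft_force: [0.4, -0.1, -0.3]
width: 11.9
```

Run:
```python
from h import *
s=robot.get_state(); print(s['t'],s['position'],s['tool_rot'],s['width'],s['ft_force'])
c=shot('wrist','wrist7');im=c['img'][:,:,::-1]
print(robot.get_state()['position'])
cv2.imwrite('pics/w7.png',cv2.convertScaleAbs(cv2.resize(im[140:270,170:330],None,fx=5,fy=4.6153846,interpolation=cv2.INTER_CUBIC),alpha=1.7))
```

```text
25.075 [484.18413263 179.18041335 178.76759475] [-1.74365659e-01 -3.13672972e+00  3.26763251e-04] 11.902646670835102 [ 0.35086219 -0.11588946 -0.27242256]
[484.14578078 179.29741978 178.78463658]
```

View pics/w7.png

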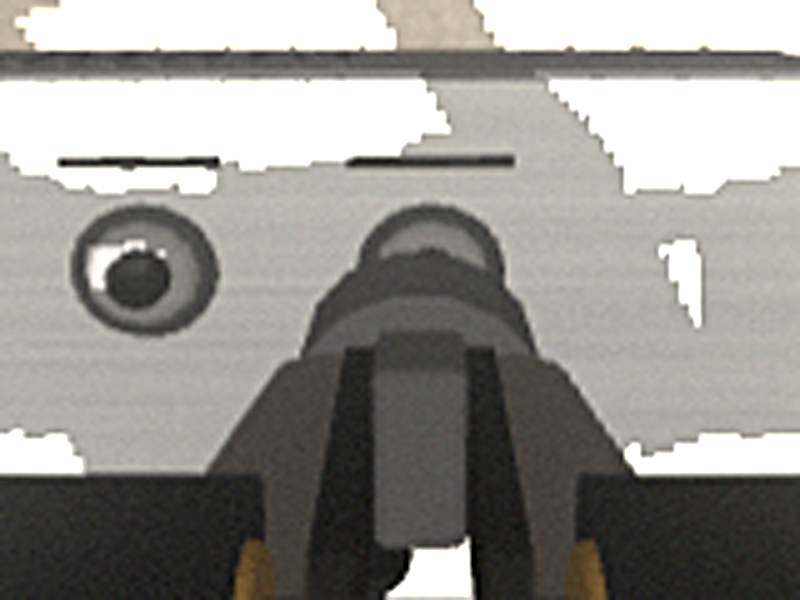

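In this crop the middle nut is centred at (144,270). The left nut's edges are at x 359 and 504, with its far edge at row 204. The held cap's lower rim apex is near (421,252), the cup top edge at row 296 and the fin at x 375–468. I'll solve everything in the same camera frame.

Run:
```python
from h import *
np.set_printoptions(precision=2,suppress=True)
c=load('wrist7')
f=lambda x,y,z:px(c,170+(x+.5)/5-.5,140+(y+.5)/4.6153846-.5,z)
th=np.radians(-6.3);ux=np.array([np.cos(th),np.sin(th),0]);uy=np.array([-np.sin(th),np.cos(th),0])
P=robot.get_state()['position'];print('TCP',P)
loc=lambda p:np.array([(p-P)@ux,(p-P)@uy])
print('cap est rel TCP (unit axes x,y):')
for n,p,off in [('rim',f(421,252,148),18),('cuptop',f(421,296,176),18),('finbase',f(421,333,176),13),('fintop',f(421,374,196),13),('finback',f(421,545,196),-13)]:
    q=loc(p);print(n,q+[off,0])
print('cup sides',loc(f(302,355,176)),loc(f(538,355,176)))
print('nut',[ (n,loc(f(*p,75))) for n,p in [('Mc',(144.5,270)),('Lc',(431.5,271)),('Ltop',(431,204)),('Lleft',(359,270)),('Lright',(504,270)),('Mtop',(144,203)),('Mbot',(144,337)),('Ml',(71,270)),('Mr',(218,270))]])
print('worldL',f(431.5,271,75),'worldM',f(144.5,270,75))
tip=f(421,349,178.8);print('tipfront',loc(tip))
```

```text
TCP [484.15 179.3  178.78]
cap est rel TCP (unit axes x,y):
rim [ 1.85 -1.25]
cuptop [ 1.55 -1.25]
finbase [ 2.08 -1.25]
fintop [ 1.35 -1.25]
finback [-0.6  -1.25]
cup sides [ -7.58 -17.17] [-7.58 14.39]
nut [('Mc', array([  5.74, -59.1 ])), ('Lc', array([5.96, 0.94])), ('Ltop', array([-9.49,  0.81])), ('Lleft', array([  5.73, -14.2 ])), ('Lright', array([ 5.73, 16.08])), ('Mtop', array([ -9.74, -58.46])), ('Mbot', array([ 21.63, -59.98])), ('Ml', array([  5.75, -74.56])), ('Mr', array([  5.74, -43.68]))]
worldL [490.17 179.58  75.  ] worldM [483.37 119.93  75.  ]
tipfront [-9.41 -1.25]
```

Call:
{"fn": "drive_tool", "kwargs": {"motion": [[4.6,1.9,-10,0,0,0,8],[0,0,-20,0,0,0,8],[0,0,-12,0,0,0,8],[0,0,0,0,0,0,8],[0,0,0,0,0,0,8],[0,0,0,0,0,0,8],[0,0,0,0,0,0,8],[0,0,0,0,0,0,8]]}}

```text
t: 26.12
position: [488.7, 182.1, 137.0]
tool_rot: [0.172, 3.136, 0.0]
ft_force: [-0.0, 0.2, 0.2]
width: 11.8
```

Run:
```python
from h import *
s=robot.get_state(); print(s['t'],s['position'],s['tool_rot'],s['width'],s['ft_force'])
c=shot('wrist','wrist8');im=c['img'][:,:,::-1];s=robot.get_state()
print(s['position'])
cv2.imwrite('pics/w8.png',cv2.convertScaleAbs(cv2.resize(im[140:260,160:320],None,fx=5,fy=5,interpolation=cv2.INTER_CUBIC),alpha=1.7))
for n,p,r in [('wrist1',[482.24,120.894,237.38],[-0.159,-3.137,0]),('wrist8',s['position'],s['tool_rot']),('wrist6',[537.685,-342.33,44.97],[-.5724,3.08764,-.00196])]:
    R=cv2.Rodrigues(np.array(r,float))[0];T=np.array(load(n)['T']);print(n,(R.T@(T[:3,3]-p)).round(2),(R.T@T[:3,:3]).round(4).tolist())
```

```text
26.125 [488.70236401 182.06715278 137.04144709] [1.72394536e-01 3.13645126e+00 2.62621429e-04] 11.833150561561858 [-0.00549866  0.23822162  0.21610413]
[488.66748074 182.0364089  136.97211067]
wrist1 [  64.55   -1.27 -168.87] [[0.0007, -0.9721, -0.2345], [1.0, 0.0008, -0.0004], [0.0006, -0.2345, 0.9721]]
wrist8 [  64.54   -1.25 -168.93] [[0.001, -0.972, -0.2348], [1.0, 0.0011, -0.0004], [0.0007, -0.2348, 0.972]]
wrist6 [  65.22   -1.42 -168.87] [[0.001, -0.9722, -0.2342], [1.0, 0.0012, -0.001], [0.0012, -0.2342, 0.9722]]
```

View pics/w8.png

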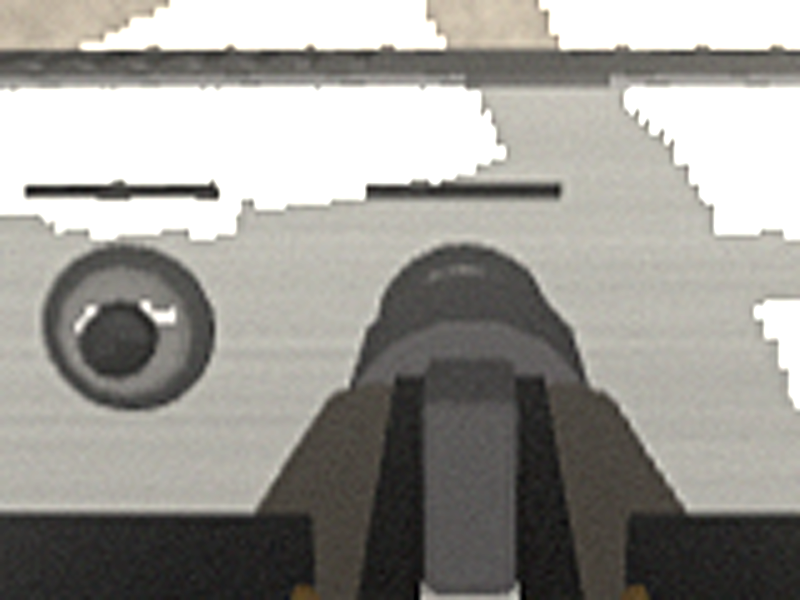

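Run:
```python
from h import *
np.set_printoptions(precision=2,suppress=True)
c=load('wrist8')
f=lambda x,y,z:px(c,160+(x+.5)/5-.5,140+(y+.5)/5-.5,z)
th=np.radians(-6.25);ux=np.array([np.cos(th),np.sin(th),0]);uy=np.array([-np.sin(th),np.cos(th),0])
P=robot.get_state()['position'];print('TCP',P)
loc=lambda p:np.array([(p-P)@ux,(p-P)@uy])
z0=P[2]-30.8
for n,p,off in [('rim',f(468,282,z0),18),('cuptop',f(468,320,z0+28),18),('finbase',f(468,361,z0+28),13),('fintop',f(468,402,z0+48),13)]:
    print(n,loc(p)+[off,0])
print('cup sides',loc(f(352,388,z0+28)),loc(f(590,388,z0+28)))
print('tip',loc(f(470,379,P[2])))
for z in(75,78):
  print([ (n,loc(f(*p,z))) for n,p in [('Mc',(129,326.5)),('Ltop',(463,243)),('Mtop',(129,243)),('Mbot',(129,410)),('Ml',(43,326)),('Mr',(215,326)),('La',(380,300)),('Lb',(545,300))]])
im=c['img'][:,:,::-1]
cv2.imwrite('pics/w8z.png',cv2.convertScaleAbs(cv2.resize(im[180:230,225:285],None,fx=12,fy=12,interpolation=cv2.INTER_CUBIC),alpha=2.2))
```

```text
TCP [488.67 182.04 136.97]
rim [ 3.3  -1.59]
cuptop [ 1.48 -1.54]
finbase [ 2.15 -1.54]
fintop [ 0.97 -1.5 ]
cup sides [ -7.06 -17.07] [-7.07 14.8 ]
tip [-9.25 -1.27]
[('Mc', array([  1.3 , -62.15])), ('Ltop', array([-13.96,  -2.52])), ('Mtop', array([-13.96, -61.24])), ('Mbot', array([ 17.03, -63.11])), ('Ml', array([  1.23, -77.62])), ('Mr', array([  1.19, -46.74])), ('La', array([ -3.62, -17.23])), ('Lb', array([-3.63, 11.99]))]
[('Mc', array([  0.44, -61.36])), ('Ltop', array([-14.62,  -2.5 ])), ('Mtop', array([-14.61, -60.46])), ('Mbot', array([ 15.97, -62.3 ])), ('Ml', array([  0.37, -76.63])), ('Mr', array([  0.33, -46.14])), ('La', array([ -4.41, -17.02])), ('Lb', array([-4.42, 11.82]))]
```

View pics/w8z.png

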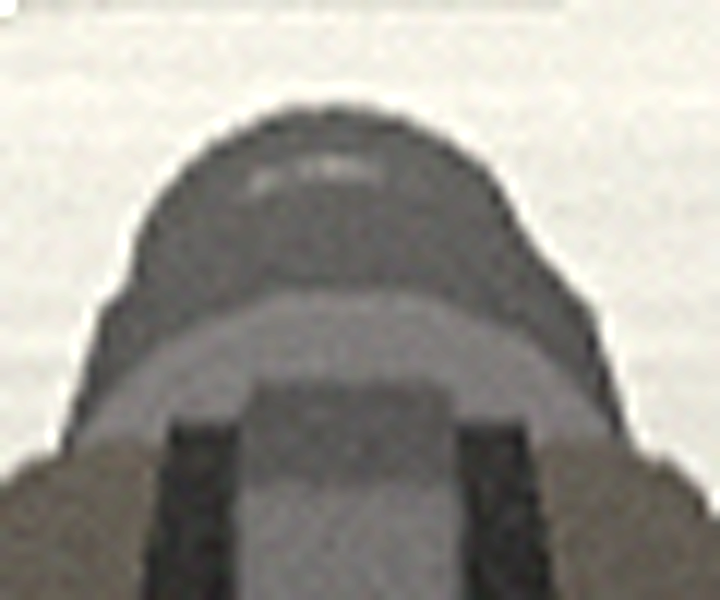

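The left nut's centre, taken from the middle nut plus 60 mm and from its own far arc, lies about 0.95 mm to −y of the cap axis; x agrees. I'll correct that and descend slowly.

Call:
{"fn": "drive_tool", "kwargs": {"motion": [[-0.1,-0.95,-6,0,0,0,8],[0,0,-8,0,0,0,8],[0,0,-5,0,0,0,8],[0,0,-3,0,0,0,8],[0,0,0,0,0,0,8],[0,0,0,0,0,0,8],[0,0,0,0,0,0,8]]}}

```text
t: 27.05
position: [488.6, 181.1, 115.0]
tool_rot: [0.173, 3.137, 0.0]
ft_force: [0.8, 0.4, -0.9]
width: 11.4
```

Call:
{"fn": "drive_tool", "kwargs": {"motion": [[0,0,-1.5,0,0,0,8],[0,0,0,0,0,0,8]]}}

```text
t: 27.3
position: [488.4, 181.0, 113.2]
tool_rot: [-0.172, -3.137, 0.0]
ft_force: [-0.7, 0.0, 0.3]
width: 11.4
```

Call:
{"fn": "drive_tool", "kwargs": {"motion": [[0,0,-1,0,0,0,8],[0,0,0,0,0,0,8]]}}

```text
t: 27.55
position: [488.4, 181.0, 112.2]
tool_rot: [-0.172, -3.137, 0.0]
ft_force: [0.1, -0.7, -0.1]
width: 11.5
```

Call:
{"fn": "drive_tool", "kwargs": {"motion": [[0,0,-1,0,0,0,8],[0,0,0,0,0,0,8]]}}

```text
t: 27.8
position: [488.4, 181.0, 111.2]
tool_rot: [-0.173, -3.137, 0.0]
ft_force: [-0.6, 0.6, -0.1]
width: 12.2
```

Call:
{"fn": "drive_tool", "kwargs": {"motion": [[0,0,-0.7,0,0,0,8],[0,0,0,0,0,0,8]]}}

```text
t: 28.05
position: [488.5, 181.0, 110.5]
tool_rot: [-0.173, -3.137, 0.0]
ft_force: [-0.1, 0.5, -1.0]
width: 12.0
```

Call:
{"fn": "drive_tool", "kwargs": {"motion": [[0,0,-0.7,0,0,0,8],[0,0,0,0,0,0,8]]}}

```text
t: 28.3
position: [488.5, 181.0, 109.8]
tool_rot: [-0.173, -3.137, 0.0]
ft_force: [-0.3, 0.2, -0.2]
width: 11.6
```

Call:
{"fn": "drive_tool", "kwargs": {"motion": [[0,0,-0.7,0,0,0,8],[0,0,0,0,0,0,8]]}}

```text
t: 28.55
position: [488.5, 181.1, 109.1]
tool_rot: [-0.172, -3.137, 0.0]
ft_force: [0.1, 0.3, 0.3]
width: 11.4
```

Call:
{"fn": "drive_tool", "kwargs": {"motion": [[0,0,-0.7,0,0,0,8],[0,0,0,0,0,0,8]]}}

```text
t: 28.8
position: [488.4, 181.0, 108.4]
tool_rot: [-0.172, -3.137, 0.0]
ft_force: [-0.3, -0.8, -0.4]
width: 12.3
```

Call:
{"fn": "drive_tool", "kwargs": {"motion": [[0,0,-0.7,0,0,0,8],[0,0,0,0,0,0,8]]}}

```text
t: 29.05
position: [488.5, 181.0, 107.7]
tool_rot: [-0.173, -3.137, 0.0]
ft_force: [0.9, -0.0, -0.3]
width: 11.3
```

Call:
{"fn": "drive_tool", "kwargs": {"motion": [[0,0,-0.7,0,0,0,8],[0,0,0,0,0,0,8]]}}

```text
t: 29.3
position: [488.5, 181.0, 107.0]
tool_rot: [-0.172, -3.137, 0.0]
ft_force: [-0.9, 0.5, -0.2]
width: 11.8
```

No contact with the nut: the cap is going over it cleanly. I'll continue until the rim meets the panel.

Call:
{"fn": "drive_tool", "kwargs": {"motion": [[0,0,-0.6,0,0,0,8],[0,0,0,0,0,0,8]]}}

```text
t: 29.55
position: [488.4, 181.0, 106.4]
tool_rot: [-0.172, -3.137, 0.0]
ft_force: [0.3, -0.1, 0.1]
width: 11.7
```

Call:
{"fn": "drive_tool", "kwargs": {"motion": [[0,0,-0.5,0,0,0,8],[0,0,0,0,0,0,8]]}}

```text
t: 29.8
position: [488.5, 181.1, 106.0]
tool_rot: [-0.172, -3.137, 0.0]
ft_force: [-0.1, 0.8, -0.1]
width: 11.9
```

Call:
{"fn": "drive_tool", "kwargs": {"motion": [[0,0,-0.4,0,0,0,8],[0,0,0,0,0,0,8]]}}

```text
t: 30.05
position: [488.6, 181.1, 105.8]
tool_rot: [0.172, 3.137, 0.0]
ft_force: [-0.9, -1.1, 3.2]
width: 11.7
```

Call:
{"fn": "drive_tool", "kwargs": {"motion": [[0,0,-0.4,0,0,0,8],[0,0,0,0,0,0,8]]}}

```text
t: 30.3
position: [488.5, 181.0, 105.7]
tool_rot: [0.172, 3.137, 0.0]
ft_force: [-1.6, -1.0, 7.7]
width: 11.8
```

Rim on the panel at the expected height. I'll unload, open a little and rise straight up.

Call:
{"fn": "drive_tool", "kwargs": {"motion": [[0,0,0.6,0,0,0,8],[0,0,0,0,0,0,20],[0,0,0,0,0,0,30],[0,0,0,0,0,0,34],[0,0,0,0,0,0,34]]}}

```text
t: 30.92
position: [488.5, 181.0, 105.7]
tool_rot: [-0.173, -3.137, 0.0]
ft_force: [-0.4, -1.1, -0.5]
width: 34.0
```

Call:
{"fn": "drive_tool", "kwargs": {"motion": [[0,0,8,0,0,0,34],[0,0,25,0,0,0,34],[0,0,45,0,0,0,34],[0,0,40,0,0,0,34],[0,0,20,0,0,0,50],[0,0,0,0,0,0,50],[0,0,0,0,0,0,50]]}}

```text
t: 31.8
position: [488.0, 180.8, 243.0]
tool_rot: [-0.172, -3.136, 0.001]
ft_force: [-1.2, -1.0, -0.6]
width: 50.0
```

Run:
```python
from h import *
s=robot.get_state(); print(s['t'],s['position'],s['width'])
c=shot('wrist','wrist9');im=c['img'][:,:,::-1]
cv2.imwrite('pics/w9.png',cv2.convertScaleAbs(cv2.resize(im[130:250,150:310],None,fx=5,fy=5,interpolation=cv2.INTER_CUBIC),alpha=1.4))
d=shot('scene','scene9')['img'][:,:,::-1]
cv2.imwrite('pics/s9.png',cv2.convertScaleAbs(cv2.resize(d[120:240,210:370],None,fx=5,fy=5,interpolation=cv2.INTER_CUBIC),alpha=1.6))
m=[];
for v in range(130,250):
  for u in range(150,310):
    if c['depth'][v,u]>0:
      p=px(c,u,v)
      if np.hypot(p[0]-489.5,p[1]-180)<22 and 97<p[2]<112: m.append(p)
m=np.array(m);print(len(m),np.median(m[:,2]),cv2.minEnclosingCircle(m[:,:2].astype(np.float32)))
A=np.c_[m[:,:2]-m[:,:2].mean(0),np.ones(len(m))];print(np.linalg.lstsq(A,m[:,2],rcond=None)[0])
```

```text
31.8 [487.9542618  180.83379081 243.02262611] 49.9735271286435
448 101.6354520539449 ((489.11224365234375, 179.580078125), 17.73693084716797)
[-1.26008860e-02  5.74721646e-04  1.01722044e+02]
```

View pics/w9.png

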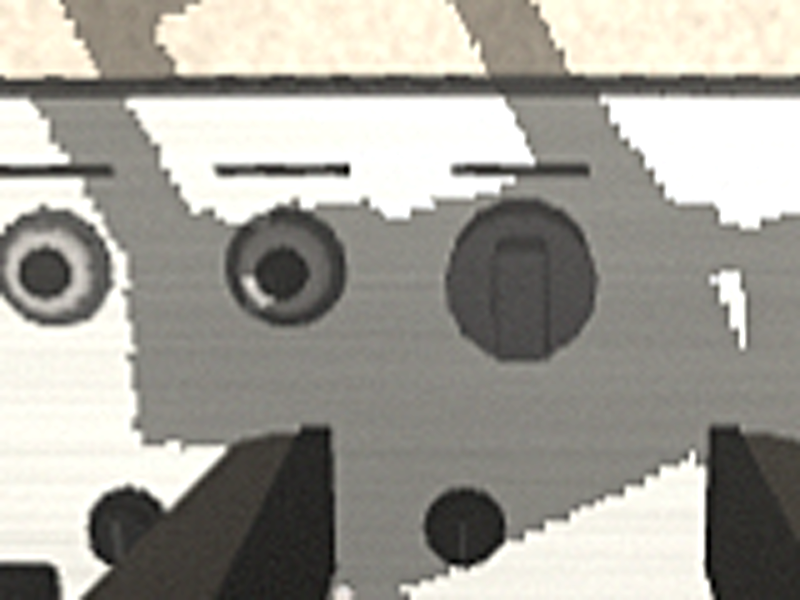

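View pics/s9.png

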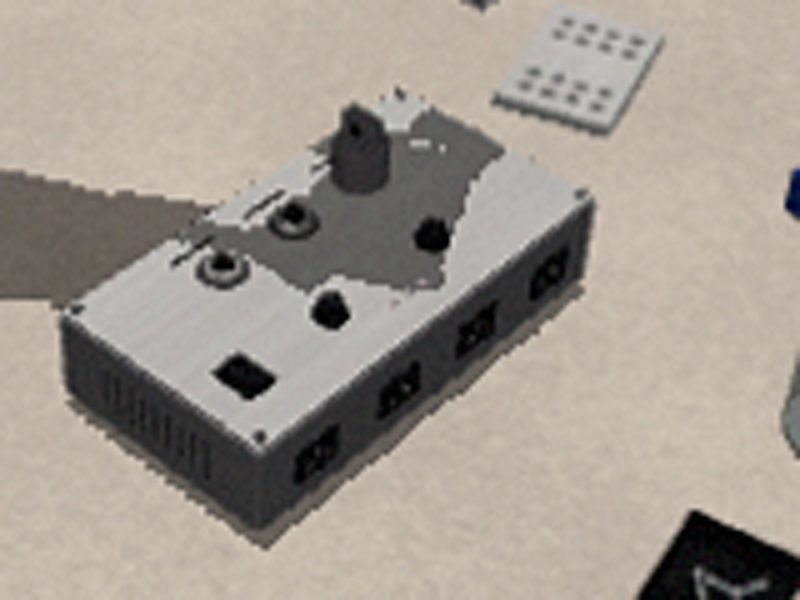

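The wrist view shows the cap at (522,280) upright over the left breaker, and the middle and right buttons in. The scene view agrees. I'll do a quick bystander check, then hand in.

Run:
```python
from h import *
a=load('scene0');b=load('scene9')
for n,(x0,x1,y0,y1) in dict(ring=(138,162,308,330),vial=(220,240,275,300),green=(175,200,303,332),carrier=(305,348,118,150),oldcap=(158,183,276,304)).items():
    print(n,np.abs(a['depth'][y0:y1,x0:x1]-b['depth'][y0:y1,x0:x1]).mean().round(1),np.median(np.abs(a['img'][y0:y1,x0:x1].astype(int)-b['img'][y0:y1,x0:x1])))
print(robot.hand_in())
```

```text
ring 6.8 3.0
vial 13.1 3.0
green 8.9 3.0
carrier 17.5 3.0
oldcap 18.8 4.0
the job is handed in; nothing more can be done
None
```

The job is done and handed in at about 32 s of the 72 s allowed; the hand-in gave no verdict.

- **Middle breaker:** force peaked at about 5.8 N, dropped to about 1.5 N, then hit a hard stop. It is in and has stayed in.
- **Right breaker:** force peaked at about 5.6 N, dropped to about 1.5 N, then hit a hard stop. It is in and has stayed in.
- **Left breaker:** it gave only 1–2 N all the way down, then a steep stop, which I pressed to about 12 N. That is the soft one, so I left it out. 12.3 N was the highest reading I got on any button; the force is only reported at the end of each move.
- **Cap:** the grey cap went over the left breaker without touching the nut. Its rim met the panel at the height I expected, with about 8 N before I let go.

**Last checks:**
- The wrist and scene pictures show the cap upright over the left breaker and the other two buttons still in.
- Depth readings put the cap's top at about 102 mm (103 expected) with about 0.7° of slope, which I take as flat within the camera error.
- The before-and-after brightness comparison of the ring, vial, green look-alike and carrier showed no change beyond noise. The depth comparison was too noisy to be useful: its differences of 7–18 mm were about as large as at the spot the cap left. So for those items I rely on the brightness match and on never having gone near them.
- The top camera put the cap about 5 mm off from the wrist camera. The wrist camera itself read about 1.3 mm off sideways. I used the wrist camera and corrected for its offset.

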